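# Sort stripped bicycle parts into the trays

## Task

Sort the five bicycle parts on the bench by kind: both hub shells go into the blue tray, both sprocket blocks into the yellow tray and the pedal into the red tray. The parts must rest on the tray floors, hubs standing upright, sprocket blocks and pedal lying flat, side by side and never one on another. Leave the grease tin and the roll of tape where they are.

Things in the scene. Friction and masses are not known exactly. Their poses are not given: they have to be found in the camera images.
- hub_silver_mid (a point): Bright silver hub shell (wheel hub without its axle), a spool standing upright on the work surface: two round flanges 46 mm across joined by a thin barrel, 54 mm tall, about 160 g. It behaves like a plain upright cylinder 46 mm across. Any yaw is alike. The point is its centre, 27 mm above its underside; z is up along its axis.
- hub_black_mid (a point): Black hub shell (wheel hub without its axle), a spool standing upright on the work surface: two round flanges 46 mm across joined by a thin barrel, 54 mm tall, about 160 g. It behaves like a plain upright cylinder 46 mm across. Any yaw is alike. The point is its centre, 27 mm above its underside; z is up along its axis.
- cogs_steel_mid (a point): Steel-grey sprocket block, a short round stack of three toothed cogs lying flat, 56 mm across and 24 mm tall, with a dark lock ring on top, about 180 g; it behaves like a plain disc of that size. Any yaw is alike. The point is its centre, 12 mm above its underside; z is up along its axis.
- cogs_brass_mid (a point): Brass-coloured sprocket block, a short round stack of three toothed cogs lying flat, 56 mm across and 24 mm tall, with a dark lock ring on top, about 180 g; it behaves like a plain disc of that size. Any yaw is alike. The point is its centre, 12 mm above its underside; z is up along its axis.
- pedal_mid (a point): Black pedal lying flat, with small orange reflectors on its two long sides: cage 88 mm (its x) by 56 mm (its y) by 26 mm tall, with a steel axle stub 14 mm thick, at half height, standing out 22 mm beyond the cage on its -x end; about 200 g. It behaves like a solid block. The point is the centre of the cage, 13 mm above its underside; z is up.
- tray_blue: Blue shallow open parts tray, fixed to the bench: outside 125 mm (its x) by 190 mm (its y, the long side) by 30 mm tall, walls and floor 4 mm thick, inside 117 by 182 mm. Origin at the centre of its underside; its inner floor is 4 mm above that. For the hub shells.
- tray_yellow: Yellow shallow open parts tray, fixed to the bench: outside 125 mm (its x) by 190 mm (its y, the long side) by 30 mm tall, walls and floor 4 mm thick, inside 117 by 182 mm. Origin at the centre of its underside; its inner floor is 4 mm above that. For the sprocket blocks.
- tray_red: Red shallow open parts tray, fixed to the bench: outside 125 mm (its x) by 190 mm (its y, the long side) by 30 mm tall, walls and floor 4 mm thick, inside 117 by 182 mm. Origin at the centre of its underside; its inner floor is 4 mm above that. For the pedal.
- grease_tin: Bystander: round green grease tin, 64 mm across, 45 mm tall, loose. Origin at the centre of its underside.
- tape_roll: Bystander: roll of blue tape lying flat, 84 mm across, 25 mm tall, loose. Origin at the centre of its underside.
Things that resemble listed ones, but are neither listed nor needed, are in the scene too. Several things look just like the part that bears hub_silver_mid: the one meant starts farthest to the robot's right.

How it is judged:
At the end, for the whole second after the job is handed in: Hubs in the blue, sprocket blocks in the yellow, pedal in the red tray: each centre within 42 mm (short side) and 72 mm (long side) of the tray centre, underside on the tray floor (within 5 mm), upright as at the start within 0.15 rad, at rest (below 20 mm/s) (x of hub_silver_mid in the frame of tray_blue between -0.042 and 0.042 m and y of hub_silver_mid in the frame of tray_blue between -0.072 and 0.072 m and z of hub_silver_mid in the frame of tray_blue between 0.026 and 0.036 m and angle between each of hub_silver_mid, hub_black_mid, cogs_steel_mid, cogs_brass_mid, pedal_mid's own z axis and vertical below 0.15 rad and linear speed of each of hub_silver, hub_black, cogs_steel, cogs_brass, pedal below 0.02 m/s and x of hub_black_mid in the frame of tray_blue between -0.042 and 0.042 m and y of hub_black_mid in the frame of tray_blue between -0.072 and 0.072 m and z of hub_black_mid in the frame of tray_blue between 0.026 and 0.036 m and x of cogs_steel_mid in the frame of tray_yellow between -0.042 and 0.042 m and y of cogs_steel_mid in the frame of tray_yellow between -0.072 and 0.072 m and z of cogs_steel_mid in the frame of tray_yellow between 0.011 and 0.021 m and x of cogs_brass_mid in the frame of tray_yellow between -0.042 and 0.042 m and y of cogs_brass_mid in the frame of tray_yellow between -0.072 and 0.072 m and z of cogs_brass_mid in the frame of tray_yellow between 0.011 and 0.021 m and x of pedal_mid in the frame of tray_red between -0.042 and 0.042 m and y of pedal_mid in the frame of tray_red between -0.072 and 0.072 m and z of pedal_mid in the frame of tray_red between 0.012 and 0.022 m); the robot touches nothing.
It fails at once if the grease tin is moved by more than 20 mm (distance of grease_tin from where it was at the start of the episode above 0.02 m).
It fails at once if the roll of tape is moved by more than 20 mm (distance of tape_roll from where it was at the start of the episode above 0.02 m).
It also fails if it takes over 118 s, if anything falls off the work surface, if the arm or the gripper's body presses on something with over 40 N, if the wrist force passes 120 N, or if a joint passes its speed limit or range.

## Robot

A 7-joint arm with a two-finger parallel gripper is mounted at the origin on the work surface. World frame = base frame: x ahead of the robot, y to its left, z up, the work surface at z = 0. Lengths are in m, angles in rad, forces in N, time in s.
With the tool pointing down it reaches from about 0.35 to 0.9 m from the base axis. Payload 7.2 kg.
Tool frame: the origin (TCP) lies at the centre of the arm's flange, where the gripper is bolted on; the fingertips stand 182 mm ahead of it and the grasp point (between the pads) lies 163 mm ahead of it (manip.tcp_to_tips is the distance from the TCP to the fingertips, in m); z points along the fingers, y is the direction in which the jaws open and shut (so a half turn about z gives the same grasp; the last joint's range is limited). The gripper opens to 88 mm and grips with 3 to 60 N. Pads are 20 mm wide; open, the fingers measure 115 mm over their backs; the gripper's body (75 mm by 178 mm) begins 61 mm behind the grasp point.
Start: joints at [1.278, 0.411, -0.013, 1.596, 0.006, 1.134, -0.082], TCP at [0.139, -0.609, 0.405] pointing down, gripper open.
Joint ranges: [-2.95, 2.95], [-0.29, 1.99], [-1.47, 1.44], [0.14, 2.54], [-1.03, 4.17], [0.13, 1.85], [-2.86, 2.86]. Speed limits (rad/s): [2.39, 2.39, 3.01, 3.01, 3.14, 3.14, 3.14].

## Interface

Orientations are given as a unit quaternion [x, y, z, w].
In Python, from plant import manip, cams, ticket, current_clock, current_q, current_qvel, current_tau, current_ee_pos, current_tcp_rot, current_ft_force, current_torque, current_grip_width gives the robot as it stands. The module is installed in compiled form; this text tells all that it offers. Calls block until the motion is done:
- manip.reach(position, orientation): joint-space move of the TCP to a pose.
- manip.line_to(position, rotation=None, velocity=0.15): straight line of the TCP; rotation=None keeps the orientation; velocity is the mean speed in m/s.
- manip.set_joints(angles): joint-space move.
- manip.command_gripper(opening, squeeze=None): opening from 0.0 (shut) to 1.0 (fully open); squeeze is the grip in N (None keeps the last); returns when the fingers have stopped.
- manip.hold(seconds).
- manip.solve_ik(position, orientation): joint angles nearest the present ones, or None.
- cams.read_camera(name): name is "scene" or "top" or "wrist"; returns (picture, depth): 480x640x3 uint8, blue, green, red; 480x640 float32, m along the optical axis (not along the pixel's ray), 0 where there is no reading.
- cams.camera_params(name): a dict with "fovy" (degrees; the focal length in pixels is half the picture's height over the tangent of half this angle, whatever the lens; pixels are square), "cx", "cy" (the principal point, pixels), "cam_to_world" (4x4, takes a point from camera to world coordinates). Camera axes: x right, y up, looking along -z (the intrinsics and any distortion apply to the point x, -y, -z); pixel columns grow to the right and rows downward; lengths in m; the calibration is good to about 2 mm. A picture is of the moment at which its call begins: read the wrist's pose just before it. camera_params takes no time and is no camera call; for the wrist camera it gives the pose at the moment of the call.
A pose or a line that the arm cannot do raises manip.Unreachable and nothing moves.
- ticket.sign_off(): hands the job in, once; it reports no verdict.
Readings, each from a call of its own:
- current_clock(): time.
- current_q(): joint angles.
- current_qvel(): joint speeds.
- current_tau(): joint torques, N m.
- current_ee_pos(): TCP position.
- current_tcp_rot(): TCP orientation.
- current_ft_force(): force on the tool from outside, world axes, zero at the start.
- current_torque(): the same for the moment, N m.
- current_grip_width(): opening from 0.0 (shut) to 1.0 (fully open).
Only numpy, scipy, OpenCV 4.12 (cv2) and the standard library are available. Lean on these libraries where they do the work, as an engineer would, in place of code of your own. Each camera call takes 0.05 s, during which the arm holds its last target.

## Working session

There is one attempt and no reset: what is moved stays moved. The work goes in short steps, each a Python script; the robot and the scene stay as the last script left them, time stands still between calls to the robot, and variables do not carry over. Pictures are saved under pics/ and viewed, and the job is handed in when it is done.

```bash
mkdir -p pics
python3 - <<'E'
from plant import *
import cv2
for n in("scene","top"):
    p,d=cams.read_camera(n); cv2.imwrite(f"pics/{n}0.png",p)
    c=cams.camera_params(n); print(n,c, (d==0).mean(), d.min(), d.max())
print(current_clock(),current_ee_pos(),current_tcp_rot(),current_q(),current_grip_width())
E
```

```text
scene {'fovy': 56.08762736814432, 'cx': 319.15418812264573, 'cy': 232.45532928282586, 'cam_to_world': array([[-0.58859731, -0.60211568,  0.53945335,  1.03222617],
       [ 0.8084001 , -0.44375281,  0.38674632,  0.42089305],
       [ 0.00651792,  0.66373198,  0.74794209,  0.80966133],
       [ 0.        ,  0.        ,  0.        ,  1.        ]])} 0.004059244791666666 0.0 3.7894173
top {'fovy': 47.42260621584565, 'cx': 319.38118436966886, 'cy': 239.3137109816987, 'cam_to_world': array([[-0.02325251,  0.9919289 , -0.12464504,  0.29053742],
       [-0.99971162, -0.02232231,  0.00885441,  0.01186907],
       [ 0.00600058,  0.12481498,  0.99216189,  1.46433146],
       [ 0.        ,  0.        ,  0.        ,  1.        ]])} 0.004033203125 0.0 2.3837957
0.1 [ 0.13924323 -0.60910116  0.40392905] [ 9.93687146e-01  1.12184580e-01 -1.35667986e-04 -6.76144202e-04] [ 1.27780138  0.41178479 -0.01269091  1.59692604  0.00561375  1.13429664
 -0.08216292] 1.0009176078274744
```

View pics/top0.png

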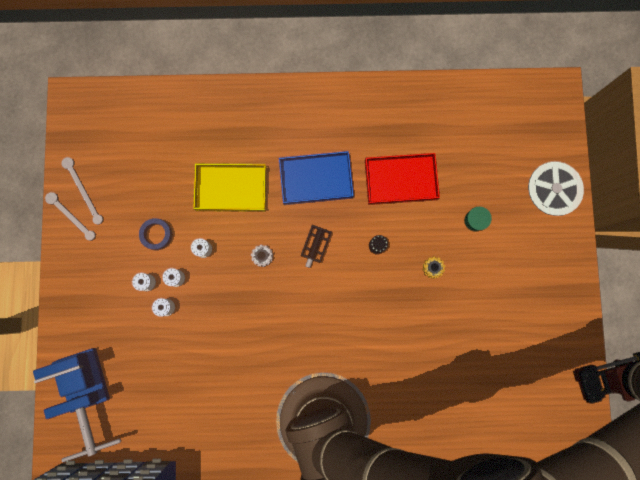

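View pics/scene0.png

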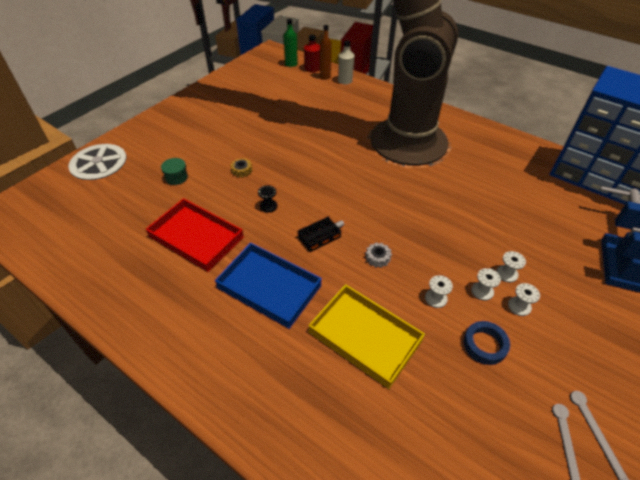

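The top view (image right = −y) shows the trays: yellow (230,187), blue (316,178), red (402,178). The parts are the target silver hub (202,248, rightmost of four), steel cogs (262,256), pedal (316,245, axle toward 309,264), black hub (379,244) and brass cogs (434,267). The bystanders are the tin (479,219) and the tape (155,235).

```bash
cat > h.py <<'E'
from plant import *
import cv2, numpy as np
def K(n):
    c=cams.camera_params(n); return c,240/np.tan(np.radians(c["fovy"]/2))
def ray(n,uv,c=None):
    if c is None: c=cams.camera_params(n)
    f=240/np.tan(np.radians(c["fovy"]/2)); T=c["cam_to_world"]
    uv=np.atleast_2d(uv).astype(float)
    d=np.c_[(uv[:,0]-c["cx"])/f,-(uv[:,1]-c["cy"])/f,-np.ones(len(uv))]
    return T[:3,3], d@T[:3,:3].T
def onz(n,uv,z,c=None):
    o,d=ray(n,uv,c); return o+d*((z-o[2])/d[:,2])[:,None]
def cloud(n,d,c=None):
    v,u=np.mgrid[0:480,0:640]; o,r=ray(n,np.c_[u.ravel(),v.ravel()],c)
    return (o+r*d.ravel()[:,None]).reshape(480,640,3)
E
python3 - <<'E'
from h import *
P,D=cams.read_camera("top"); W=cloud("top",D); S,SD=cams.read_camera("scene"); WS=cloud("scene",SD)
z=W[...,2]
for u,v in [(100,140),(320,120),(560,120),(320,320),(120,330),(500,300)]: print((u,v),W[v,u].round(4))
for u,v in [(300,400),(100,220),(300,130),(500,420),(440,230)]: print("s",(u,v),WS[v,u].round(4))
# blobs from height
m=((z>0.012)&(z<0.08)&(W[...,0]>.25)&(W[...,0]<.9)&(abs(W[...,1])<.8)).astype(np.uint8)
n,l,s,c=cv2.connectedComponentsWithStats(m)
for i in range(1,n):
    if s[i,4]>40:
        p=W[l==i]; print(c[i].round(1),s[i],"z95",np.percentile(p[:,2],95).round(4),"mid",((np.percentile(p,2,0)+np.percentile(p,98,0))/2)[:2].round(4),"ext",(np.percentile(p,98,0)-np.percentile(p,2,0))[:2].round(4))
zs=WS[...,2]
m=((zs>0.012)&(zs<0.08)&(WS[...,0]>.25)&(WS[...,0]<.9)&(abs(WS[...,1])<.8)).astype(np.uint8)
n,l,s,c=cv2.connectedComponentsWithStats(m); print()
for i in range(1,n):
    if s[i,4]>40:
        p=WS[l==i]; print(c[i].round(1),s[i,4],"z95",np.percentile(p[:,2],95).round(4),"mid",((np.percentile(p,2,0)+np.percentile(p,98,0))/2)[:2].round(4),"ext",(np.percentile(p,98,0)-np.percentile(p,2,0))[:2].round(4))
E
```

```text
(100, 140) [ 0.7647  0.598  -0.0021]
(320, 120) [ 0.8079 -0.0107  0.0012]
(560, 120) [ 0.7933 -0.6776  0.0027]
(320, 320) [0.2591 0.0022 0.0089]
(120, 330) [0.2451 0.5302 0.0012]
(500, 300) [ 0.3005 -0.4811 -0.0053]
s (300, 400) [0.7963 0.2129 0.0016]
s (100, 220) [ 0.7336 -0.4561 -0.0015]
s (300, 130) [ 0.1466 -0.2889 -0.0025]
s (500, 420) [0.6168 0.5178 0.0013]
s (440, 230) [ 0.2677  0.2328 -0.0006]
[316.3 176.4] [279 151  75  54 570] z95 0.0343 mid [0.6395 0.0045] ext [0.1338 0.1918]
[403.7 177.1] [365 153  75  51 623] z95 0.0346 mid [ 0.6327 -0.2264] ext [0.13   0.1907]
[228.5 186.8] [193 164  73  47 612] z95 0.0347 mid [0.6184 0.2362] ext [0.1266 0.1899]
[478.  218.7] [465 207  27  25 509] z95 0.0508 mid [ 0.515  -0.4225] ext [0.0566 0.0583]
[154.7 233.8] [139 218  33  32 492] z95 0.0302 mid [0.4965 0.4363] ext [0.0779 0.079 ]
[315.2 245. ] [301 225  31  43 526] z95 0.0291 mid [0.4547 0.0083] ext [0.1005 0.07  ]
[378.7 243.5] [370 235  18  19 248] z95 0.0587 mid [ 0.4536 -0.1553] ext [0.0408 0.0407]
[199.8 247.2] [191 239  20  18 253] z95 0.0579 mid [0.4546 0.3113] ext [0.0416 0
[... 650 characters left out ...]
.0401]
[194.5 231.9] 1206 z95 0.0307 mid [ 0.6342 -0.2235] ext [0.1292 0.1919]
[320.4 231.9] 769 z95 0.0267 mid [0.4576 0.0131] ext [0.1003 0.0725]
[268.5 282.4] 1363 z95 0.031 mid [0.6408 0.009 ] ext [0.1338 0.1933]
[378.6 253.2] 420 z95 0.0256 mid [0.4327 0.1569] ext [0.0504 0.0514]
[512.5 262.9] 427 z95 0.0553 mid [0.3016 0.4111] ext [0.0418 0.0399]
[487.5 280.5] 444 z95 0.0551 mid [0.3782 0.3857] ext [0.0409 0.0398]
[439.7 287.8] 453 z95 0.0555 mid [0.4545 0.3133] ext [0.0407 0.0401]
[525.7 295.8] 495 z95 0.0553 mid [0.3681 0.4631] ext [0.0423 0.0395]
[366.  332.5] 1524 z95 0.0311 mid [0.6195 0.2401] ext [0.1271 0.1891]
[487.5 341.4] 992 z95 0.0269 mid [0.4972 0.4397] ext [0.0787 0.077 ]
```

Run:
```python
from h import *
P,D=cams.read_camera("top")
a=P[140:320,120:320];cv2.imwrite("pics/c1.png",cv2.resize(a,None,fx=4,fy=3.3,interpolation=2)[:600])
# tray fit from colour: outer contour on rim plane
hsv=cv2.cvtColor(P,cv2.COLOR_BGR2HSV)
for n,lo,hi in [("yellow",(22,150,60),(35,255,255)),("blue",(105,150,60),(125,255,255)),("red",(0,220,110),(4,255,255))]:
    m=cv2.inRange(hsv,lo,hi); m[:140]=0; m[220:]=0
    m=cv2.morphologyEx(m,cv2.MORPH_CLOSE,np.ones((5,5)))
    c=max(cv2.findContours(m,0,1)[0],key=cv2.contourArea)
    w=onz("top",c[:,0,:],.03)[:,:2].astype(np.float32)*1000
    r=cv2.minAreaRect(w); print(n,r,c[:,0].min(0),c[:,0].max(0))
```

```text
yellow ((619.0592651367188, 235.79684448242188), (191.58120727539062, 127.36500549316406), 87.43730926513672) [193 163] [265 210]
blue ((640.25439453125, 0.3486175537109375), (122.38953399658203, 177.91494750976562), 4.270099639892578) [284 152] [352 201]
red ((632.276123046875, -225.6727294921875), (125.507080078125, 190.2532501220703), 2.7379183769226074) [365 153] [438 202]
```

Run:
```python
from h import *
for n,box,off in (("top",(290,340,215,275),.0035),("scene",(290,350,205,255),0.0003)):
    P,D=cams.read_camera(n); W=cloud(n,D); u0,u1,v0,v1=box
    m=np.zeros((480,640),np.uint8); m[v0:v1,u0:u1]=1
    for t in (.009,.022):
        p=W[(m>0)&(W[...,2]-off>t)][:,:2].astype(np.float32)*1000
        print(n,t,len(p),cv2.minAreaRect(p), p.mean(0))
    a=P[v0:v1,u0:u1]; cv2.imwrite(f"pics/ped_{n}.png",cv2.resize(a,None,fx=9,fy=9,interpolation=2))
q=current_q()
for pos,phi in [((.4545,.3123),0),((.4545,.3123),np.pi),((.391,-.3),0),((.391,-.3),np.pi),((.64,.04),0),((.64,.04),np.pi),((.63,-.22),0),((.63,-.22),np.pi),((.62,.28),0),((.62,.28),np.pi)]:
    a=(phi+np.pi/2)/2
    s=manip.solve_ik([*pos,.3],[np.cos(a),np.sin(a),0,0]); print(pos,phi,None if s is None else np.round(s,2))
```

```text
top 0.009 544 ((402.2714538574219, 21.479633331298828), (67.04808807373047, 214.03720092773438), 77.52268981933594) [452.9601    10.352768]
top 0.022 146 ((401.5105895996094, 21.96859359741211), (65.97924041748047, 212.87301635742188), 77.97945404052734) [445.31924    8.915407]
scene 0.009 851 ((738.3033447265625, 182.11093139648438), (750.1737670898438, 104.25711059570312), 31.178178787231445) [468.8905  20.5737]
scene 0.022 319 ((738.48095703125, 182.1708984375), (750.367919921875, 100.23065185546875), 31.491952896118164) [486.10498   28.623888]
(0.4545, 0.3123) 0 [-0.07  0.54 -0.84  1.85  0.49  0.97 -1.12]
(0.4545, 0.3123) 3.141592653589793 [ 0.15  0.75 -1.24  1.83  0.79  1.15  1.78]
(0.391, -0.3) 0 [ 0.94  0.36 -0.47  2.    0.21  0.83  0.35]
(0.391, -0.3) 3.141592653589793 [ 0.46  0.31  0.12  2.03 -0.05  0.8  -2.54]
(0.64, 0.04) 0 [ 0.35  0.65 -0.72  1.62  0.48  1.05 -0.52]
(0.64, 0.04) 3.141592653589793 [ 0.6   0.9  -1.24  1.61  0.88  1.29  2.35]
(0.63, -0.22) 0 [ 0.65  0.65 -0.58  1.56  0.39  1.05 -0.04]
(0.63, -0.22) 3.141592653589793 [ 0.19  0.58  0.1   1.6  -0.07  0.97 -2.82]
(0.62, 0.28) 0 [ 0.15  0.89 -1.13  1.5   0.82  1.28 -1.07]
(0.62, 0.28) 3.141592653589793 [ 0.19  0.96 -1.25  1.5   0.92  1.35  2.01]
```

View pics/ped_top.png

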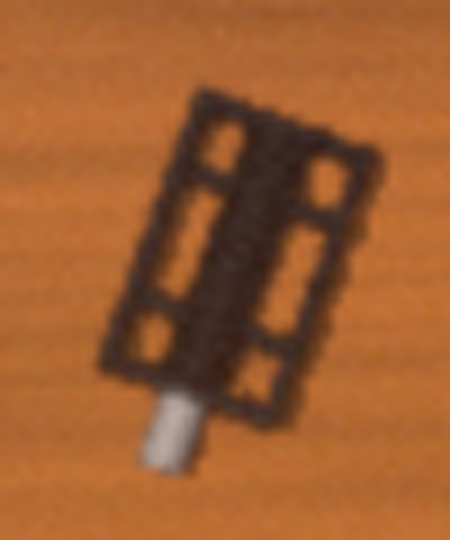

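Run:
```python
from h import *
for n,box in (("top",(295,340,220,272)),("scene",(294,352,212,252))):
    P,D=cams.read_camera(n); u0,u1,v0,v1=box
    hsv=cv2.cvtColor(P,cv2.COLOR_BGR2HSV)
    m=np.zeros((480,640),np.uint8); m[v0:v1,u0:u1]=(P[v0:v1,u0:u1].max(2)<62)*255
    m=cv2.morphologyEx(m,cv2.MORPH_CLOSE,np.ones((7,7)))
    c=max(cv2.findContours(m,0,1)[0],key=cv2.contourArea)
    w=onz(n,c[:,0],.022)[:,:2].astype(np.float32)*1000
    print(n,cv2.minAreaRect(w),cv2.contourArea(c))
    W=cloud(n,D); b=(W[...,2]>.012)&(W[...,2]<.04); bb=np.zeros_like(b); bb[v0:v1,u0:u1]=1
    k,l,s,cc=cv2.connectedComponentsWithStats((b&bb).astype(np.uint8)); i=1+s[1:,4].argmax()
    p=W[l==i][:,:2].astype(np.float32)*1000; print("depth",cv2.minAreaRect(p))
```

```text
top ((463.0604248046875, 8.082393646240234), (48.957542419433594, 79.5160140991211), 70.0981674194336) 197.5
depth ((451.5451354980469, 12.65216064453125), (56.300662994384766, 109.5192642211914), 68.74504089355469)
scene ((466.7143859863281, 14.274627685546875), (67.96544647216797, 98.06343078613281), 69.3235855102539) 828.0
depth ((450.9588317871094, 16.016075134277344), (60.547393798828125, 110.94340515136719), 68.91651153564453)
```

The pedal cage centre is about (0.462, 0.010) with its long axis at −21° and the stub toward +y. The two cameras agree to within 4 mm on everything, so I'll move now, brass cogs first.

```bash
cat >> h.py <<'E'
HZ=.33
def ori(phi):
    a=(phi+np.pi/2)/2; return [np.cos(a),np.sin(a),0,0]
def tray(c,yaw,along,across=0.):
    return np.array(c)+along*np.array([-np.sin(yaw),np.cos(yaw)])+across*np.array([np.cos(yaw),np.sin(yaw)])
def pick(xy,phi,z,w):
    t=current_clock()
    manip.reach([*xy,HZ],ori(phi)); manip.line_to([*xy,z+.04],velocity=.25); manip.line_to([*xy,z],velocity=.1)
    f=current_ft_force()
    manip.command_gripper(0.,25); g=current_grip_width()
    print("grip mm",g*88,"expect",w,"ft",np.round(f,1),"ee",current_ee_pos().round(4))
    if abs(g*88-w)>5: raise SystemExit("bad grip")
    manip.line_to([*xy,HZ],velocity=.2)
    print("lifted",current_grip_width()*88,np.round(current_ft_force(),1),"t",current_clock(),current_clock()-t)
def place(xy,phi,z,w):
    manip.reach([*xy,HZ],ori(phi)); g=current_grip_width()*88
    if abs(g-w)>5: raise SystemExit("lost %g"%g)
    manip.line_to([*xy,z+.03],velocity=.25); manip.line_to([*xy,z],velocity=.06)
    f=current_ft_force()
    manip.command_gripper((w+13)/88); print("placed ft",np.round(f,1),"w",current_grip_width()*88,"ee",current_ee_pos().round(4))
    manip.line_to([*xy,z+.05],velocity=.12); manip.line_to([*xy,HZ],velocity=.3)
    manip.command_gripper(1.)
    print("t",current_clock())
YEL=((.619,.2375),np.radians(-2.6)); BLU=((.640,.005),np.radians(4.2)); RED=((.633,-.225),np.radians(2.7))
E
python3 - <<'E'
from h import *
pick((.391,-.3008),0,.187,56)
place(tray(*YEL,.040),YEL[1],.192,56)
p,d=cams.read_camera("top"); cv2.imwrite("pics/t1.png",p)
p,d=cams.read_camera("scene"); cv2.imwrite("pics/s1.png",p)
p,d=cams.read_camera("wrist"); cv2.imwrite("pics/w1.png",p)
E
```

```text
grip mm 56.14233959612679 expect 56 ft [ 0.2 -0.4  0.1] ee [ 0.391  -0.3009  0.1872]
lifted 55.54972745314474 [-0.2 -0.2 -2. ] t 4.525 4.075
placed ft [-0.2 -0.1 -1.4] w 68.85635315522752 ee [0.6209 0.2775 0.1922]
t 9.95
```

```bash
python3 -c "
import cv2,numpy as np
cv2.imwrite('pics/m1.png',cv2.resize(np.hstack([cv2.imread('pics/w1.png'),cv2.imread('pics/s1.png')]),(800,300)))"
```

```text
(no output)
```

View pics/m1.png

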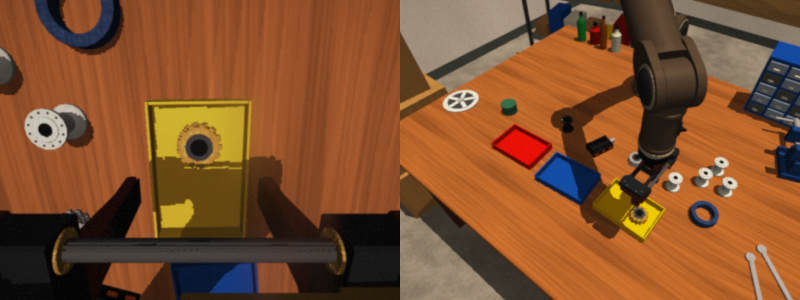

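The wrist view shows the brass block flat in the yellow tray at (199,147), centred across it and off toward the far end as planned. On to the rest.

Run:
```python
from h import *
pick((.4325,.1554),0,.187,56)
place(tray(*YEL,-.040),YEL[1],.192,56)
pick((.4545,.3123),0,.202,46)
place(tray(*BLU,.040),BLU[1],.207,46)
pick((.4535,-.1533),0,.202,46)
place(tray(*BLU,-.040),BLU[1],.207,46)
pick((.462,.0105),np.radians(69),.187,56)
place(tray(*RED,-.011),RED[1],.192,56)
manip.reach([.35,-.55,.4],ori(0))
p,d=cams.read_camera("top"); cv2.imwrite("pics/t2.png",p)
p,d=cams.read_camera("scene"); cv2.imwrite("pics/s2.png",p)
print(current_clock())
```

```text
grip mm 55.609123313936614 expect 56 ft [ 0.8  0.5 -0.4] ee [0.4325 0.1554 0.1872]
lifted 55.75732596081125 [ 0.6 -0.7 -2.2] t 13.575 3.4749999999999996
placed ft [-0.   0.2 -2.6] w 68.94415740484393 ee [0.6173 0.1976 0.1922]
t 17.5583
grip mm 45.91968994520258 expect 46 ft [-0.8 -0.   0.8] ee [0.4545 0.3123 0.2021]
lifted 45.916091069067086 [-0.4  0.1 -2.2] t 20.9417 3.3834000000000017
placed ft [-0.3  0.6 -3. ] w 59.27965019547091 ee [0.6371 0.0449 0.2072]
t 25.3917
grip mm 46.012031312384885 expect 46 ft [ 0.8 -0.   1.4] ee [ 0.4535 -0.1533  0.2021]
lifted 45.62346081079564 [-0.2 -0.3 -1.7] t 29.0083 3.6165999999999983
placed ft [ 0.1  0.2 -1.2] w 59.216532194541 ee [ 0.643  -0.0349  0.2072]
t 33.1167
grip mm 55.92558866687102 expect 56 ft [0.5 0.7 0.3] ee [0.462  0.0103 0.1871]
lifted 55.965324977050344 [ 0.1 -0.  -2.1] t 36.55 3.4332999999999956
placed ft [-0.1 -0.2 -1.1] w 69.0593062826914 ee [ 0.6336 -0.236   0.1921]
t 40.9
42.5833
```

View pics/t2.png

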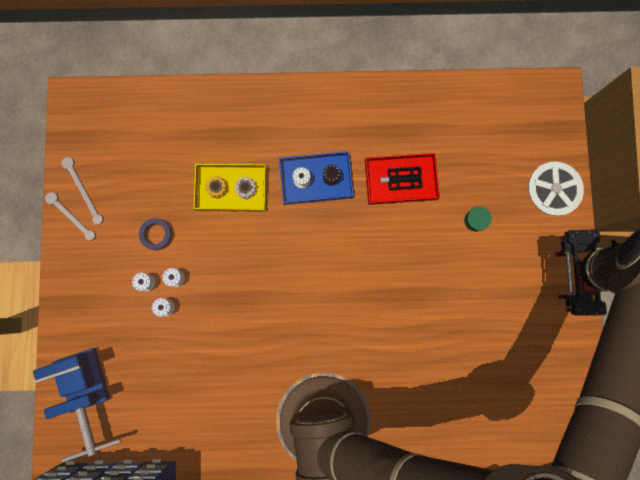

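View pics/s2.png

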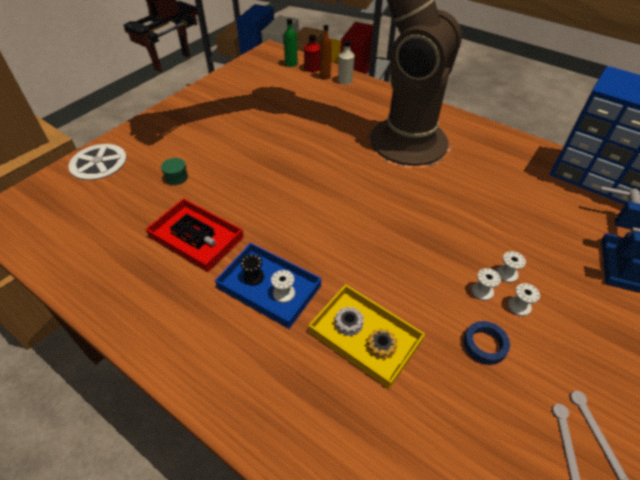

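Run:
```python
from h import *
for n,off in (("top",.0035),("scene",0.)):
    P,D=cams.read_camera(n); W=cloud(n,D); z=W[...,2]-off
    m=((z>.008)&(z<0.08)&(W[...,0]>.25)&(W[...,0]<.9)&(W[...,1]>-.5)&(W[...,1]<.6)).astype(np.uint8)
    for nm,(c,y) in (("Y",YEL),("B",BLU),("R",RED)):
        e=np.array([[np.cos(y),np.sin(y)],[-np.sin(y),np.cos(y)]])
        L=(W[...,:2]-np.array(c)-(0,-.002 if n=="top" else .002))@e.T
        k=(m>0)&(abs(L[...,0])<.05)&(abs(L[...,1])<.083)
        cn,l,s,_=cv2.connectedComponentsWithStats(k.astype(np.uint8))
        for i in range(1,cn):
            if s[i,4]>60:
                q=l==i; a=L[q]; print(n,nm,((np.percentile(a,2,0)+np.percentile(a,98,0))/2).round(4),(np.percentile(a,98,0)-np.percentile(a,2,0)).round(4),"top z",np.percentile(z[q],[50,90]).round(4))
    k,l,s,c=cv2.connectedComponentsWithStats(((z>.010)&(z<.08)).astype(np.uint8))
    for i in range(1,k):
        p=W[l==i]; mm=((np.percentile(p,2,0)+np.percentile(p,98,0))/2)[:2]
        if s[i,4]>100 and (np.hypot(*(mm-(.516,-.42)))<.05 or np.hypot(*(mm-(.497,.438)))<.05): print(n,"bystander",mm.round(4))
```

```text
top Y [-0.0001  0.0385] [0.0514 0.0508] top z [0.0231 0.0286]
top Y [-0.0008 -0.0407] [0.05   0.0499] top z [0.0235 0.0275]
top B [-0.0005 -0.0389] [0.0413 0.0419] top z [0.0537 0.0584]
top B [-0.0004  0.041 ] [0.041 0.041] top z [0.0538 0.0587]
top R [-0.0009  0.0017] [0.0552 0.1038] top z [0.0231 0.0287]
top bystander [ 0.515  -0.4221]
top bystander [0.4964 0.4363]
scene Y [ 0.0003 -0.0398] [0.0515 0.0512] top z [0.026 0.029]
scene Y [0.0005 0.0391] [0.0512 0.0507] top z [0.0261 0.0289]
scene B [ 0.0004 -0.04  ] [0.041  0.0409] top z [0.0551 0.0585]
scene B [0.0003 0.0401] [0.0414 0.0415] top z [0.0555 0.0585]
scene R [0.0006 0.0017] [0.0549 0.1061] top z [0.0238 0.0291]
scene bystander [ 0.5181 -0.4187]
scene bystander [0.4975 0.4395]
```

Both views show all five parts in their trays: brass (216,187) and steel (246,188) in yellow, silver (302,177) and black (333,174) in blue, and the pedal (403,178) in red. Each is within about 2 mm of its planned spot, top heights match resting on the floor (28, 58 and 30 mm), and the tin and tape haven't moved.

```bash
python3 -c "
from plant import *
print(current_clock(),abs(current_qvel()).max()); ticket.sign_off()"
```

```text
42.6833 0.00467332003435551
the job is handed in; nothing more can be done
```

All five parts are sorted, and I handed the job in at about 43 s of the 118 s allowed. Both hubs are upright in the blue tray, both sprocket blocks are flat in the yellow tray, and the pedal is flat in the red tray. For the silver hub I took the one farthest to the robot's right.

- **Placement:** the top and scene cameras put every part within about 2 mm of its planned spot, with top heights that match resting on the tray floor. To bring the two cameras into line I corrected each view for its own offset: 2 mm along y in both, and 3.5 mm in height in the top view.
- **Bystanders:** the grease tin and the tape roll moved less than 1 mm.
- **Grasps:** every grip width came within 0.5 mm of the part's size, and the arm was clear of everything at hand-in.
- **Disagreements:** the two cameras differed by about 4 mm in y, so I used averages. My first pedal measurement from depth was spoiled by stray points, so I used a cleaned-up one instead.

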